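# Air the plantlet box: clear the jar and hold the sprung lid at the mark

### The job

The plantlet box needs airing, but a culture jar was left on its lid: set the jar down gently, upright and wholly on the green mat, and let go of it. Then lift the sprung lid by its bar handle until the red pointer on its side points at the blue mark (about the middle of it) and finish while still holding the handle, with the lid steady there. Do not shift the blue mark, and leave the wash bottle, dish and scissors where they are.

Things in the scene. Friction and masses are not known exactly. Their poses are not given: they have to be found in the camera images.
- jar_centre (a point): Centre (half-way up) of the culture jar: green glass, orange screw cap, upright cylinder 52 mm in diameter, 85 mm tall, 0.13 to 0.22 kg. It starts standing on the box's lid, behind the bar handle. z is the jar's own upward axis.
- jar: The same culture jar; this origin is the centre of its underside.
- mat: Green mat, fixed, 200 mm (its x) by 160 mm (its y), 3 mm thick; origin at the centre of its underside, on the work surface.
- plantlet_box: White plantlet box, fixed, 220 mm (its x) by 260 mm (its y), 110 mm high without the lid; origin at the centre of its underside. Its front (-x) with the handle faces the robot; the lid's hinge runs along its far top edge, parallel to its y. The lid's flat top is 118 mm above the work surface when shut. A white quadrant plate stands on its -y side, 150 mm from the middle, up to 240 mm above the work surface.
- hinge (a point): Middle of the lid's hinge line, on the box's far top edge, 110 mm above the work surface. The hinge line is the box's y axis direction; axes as the box's.
- lid (a joint): Angle of the sprung lid about the hinge line (rad): 0 is shut, growing as the front edge rises, at most 1.0. A spring and its weight pull it shut; about 6 N at the handle, along its arc, starts it, rising to about 10 N at 0.8 rad. Let go, it shuts.
- handle (a point): Dark steel bar handle near the front edge of the lid, fixed to it: a round bar 12 mm in diameter and 110 mm long along the box's y, on two end posts, its centre line 40 mm above the lid's top. Origin at the middle of the bar, which with the lid shut lies 195 mm in front of the hinge line (towards the box's -x) and 48 mm above it; it moves and turns with the lid about the hinge.
- pointer (a point): Red pointer on the lid's -y side, outer end: 132 mm from the hinge line, 161 mm to the -y side of the box's middle. Its x axis turns with the lid.
- mark_centre (a point): Centre of the blue mark, a block 21 mm long along the arc, 28 mm radially, 36 mm wide, clamped on the rim of the white quadrant, 147 mm from the hinge line. Set differently every time. When the red pointer points at its middle, joint lid equals joint mark.
- mark (a joint): Angle of the blue mark about the hinge line (rad), in the same sense and from the same zero as joint lid; between 0.42 and 0.82. It is stiff and must not be moved.
- wash_bottle: Bystander: white plastic wash bottle, 68 mm in diameter, 200 mm tall with its bent spout; origin at the centre of its underside.
- petri_dish: Bystander: closed flat dish, 90 mm in diameter, 13 mm tall, beyond the mat; origin at the centre of its underside.
- scissors: Bystander: small steel scissors lying flat, about 150 mm long, 5 mm thick, between the robot and the work; origin at their pivot.
Not all that is in view belongs to the job. Of the things shaped like the jar, the green glass one is meant.

How it is judged:
By the outcome, as a careful person would: the job done as asked, in the order asked, and still so for the second after the job is handed in, while the arm keeps its last pose, push and grip.
It also fails if it takes over 61 s, if anything falls off the work surface, if the arm or the gripper's body presses on something with over 40 N, if the wrist force passes 120 N, or if a joint passes its speed limit or range.

### The arm

A 6-joint arm with a two-finger parallel gripper is mounted at the origin on the work surface. World frame = base frame: x ahead of the robot, y to its left, z up, the work surface at z = 0. Lengths are in mm, angles in rad, forces in N, time in s.
With the tool pointing down it reaches from about 300 to 775 mm from the base axis. Payload 14.6 kg.
Tool frame: the origin (TCP) lies on the centre line of the jaws, within the pads' length; the fingertips stand 19 mm ahead of it and the grasp point (between the pads) is the TCP (bot.tip_reach is the distance from the TCP to the fingertips, in mm); y points along the fingers, x is the direction in which the jaws open and shut, and the axes are right-handed (so a half turn about y gives the same grasp; the last joint's range is limited). The gripper opens to 85 mm and grips with 20 to 120 N. Pads are 22 mm wide; open, the fingers measure 114 mm over their backs; the gripper's body (76 mm by 85 mm) begins 54 mm behind the grasp point. The pads swing forward as they close: fully open they stand 13 mm farther back than shut.
Start: joints at [1.063, 0.3, 1.521, -0, 1.321, -0.067], TCP at [234.661, 497.417, 229.981] pointing down, gripper open.
Joint ranges: [-3.03, 3.03], [-0.79, 2.21], [0.23, 2.52], [-1.04, 4.18], [0, 3.07], [-2.55, 2.55]. Speed limits (rad/s): [2.22, 2.22, 2.57, 3.14, 3.14, 3.14].

### API

Orientations are given as a unit quaternion [w, x, y, z].
In Python, from rig import bot gives the robot as it stands. Calls block until the motion is done:
- bot.move_to(position, orientation): joint-space move of the TCP to a pose.
- bot.servo_line(position, attitude=None, speed=150, until_force=None): straight line of the TCP; attitude=None keeps the orientation; speed is the mean speed in mm/s. With until_force (N) it stops when the force on the tool has changed by that much, and returns True; else False.
- bot.move_joints(angles): joint-space move.
- bot.move_gripper(opening, grip_force=None): finger opening in mm; grip_force is the grip in N (None keeps the last); returns when the fingers have stopped.
- bot.dwell(seconds).
- bot.ik(position, orientation): joint angles nearest the present ones, or None.
- bot.read_state(): the state.
- bot.read_camera(name): name is "scene" or "top" or "wrist"; returns a dict with "image" (400x640x3 uint8, blue, green, red), "depth" (400x640 float32, mm along the optical axis (not along the pixel's ray), 0 where there is no reading), "fovy" (degrees; the focal length in pixels is half the picture's height over the tangent of half this angle, whatever the lens; pixels are square), "cx", "cy" (the principal point, pixels), "k1" (the pictures are not rectified: a ray, as slopes to the right and down, at radius r is drawn at 1 + k1 r^2 times it, then the intrinsics apply), "eye" and "attitude" of the camera in the world; the wrist camera has in their place "mount" (4x4, takes a point from camera to tool coordinates, whose origin is the TCP and whose axes are the tool frame's). Camera axes: x right, y down, z forward; pixel columns grow to the right and rows downward; lengths in mm; the calibration is good to about 2 mm. A picture is of the moment at which its call begins: read the wrist's pose just before it.
A pose or a line that the arm cannot do raises bot.MotionError and nothing moves.
- bot.finish_job(): hands the job in, once; it reports no verdict.
The state is a dict: "clock": time; "joint_positions": joint angles; "qvel": joint speeds; "effort": joint torques, N m; "ee_pos": TCP position; "tool_rot": TCP orientation; "ft_force": force on the tool from outside, world axes, zero at the start; "moment": the same for the moment, N m; "grip_width": finger opening in mm.
Only numpy, scipy, OpenCV 4.12 (cv2) and the standard library are available. Lean on these libraries where they do the work, as an engineer would, in place of code of your own. Each camera call takes 0.05 s, during which the arm holds its last target. There are 200 camera calls.

## Working session

There is one attempt and no reset: what is moved stays moved. The work goes in short steps, each a Python script; the robot and the scene stay as the last script left them, time stands still between calls to the robot, and variables do not carry over. Pictures are saved under pics/ and viewed, about 8 in all and at most 12, crops included, and the job is handed in when it is done.

```bash
mkdir -p pics; ls
python3 - <<'E'
from rig import bot
import cv2,numpy as np,pickle
s=bot.read_state();print(s)
for n in("scene","top"):
    c=bot.read_camera(n);pickle.dump(c,open(f"{n}.pkl","wb"))
    cv2.imwrite(f"pics/{n}.png",c["image"]);print(n,{k:v for k,v in c.items() if k not in("image","depth")})
E
```

```text
pics
{'clock': 0.0, 'joint_positions': array([ 1.06339353e+00,  3.00486722e-01,  1.52162182e+00, -1.74592983e-05,
        1.32068436e+00, -6.66004217e-02]), 'qvel': array([-0.00197274,  0.0017375 ,  0.00029769,  0.00107012,  0.00062763,
       -0.00093765]), 'effort': array([ 1.62866927e-03, -5.43505883e+01, -3.61791551e+01, -9.82517372e-05,
        4.07535990e-03, -2.55101941e-05]), 'ee_pos': array([234.55213712, 497.20558873, 229.39550722]), 'tool_rot': array([-0.59700644,  0.59742265,  0.3782257 , -0.37896545]), 'ft_force': array([-0.45729448,  0.25253632, -0.44302374]), 'moment': array([-0.03700173,  0.00534723, -0.01324433]), 'grip_width': 84.96720976345159}
scene {'fovy': 45.963476389117844, 'cx': 328.80884902803956, 'cy': 198.27723575603284, 'k1': -0.12306989654803388, 'eye': array([ 983.68020881, -816.79280881,  940.95495486]), 'attitude': array([-0.37189194,  0.89576198,  0.22328811, -0.09720743])}
top {'fovy': 48.76455755382215, 'cx': 320.3036680383139, 'cy': 194.399146786158, 'k1': -0.060454004525014926, 'eye': array([ 347.88389247,  -70.13423436, 1238.58689541]), 'attitude': array([ 0.06305144, -0.70336408,  0.7039523 , -0.0758594 ])}
```

View pics/scene.png

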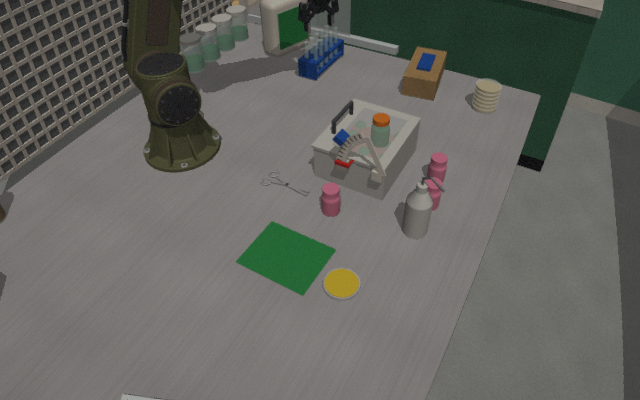

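View pics/top.png

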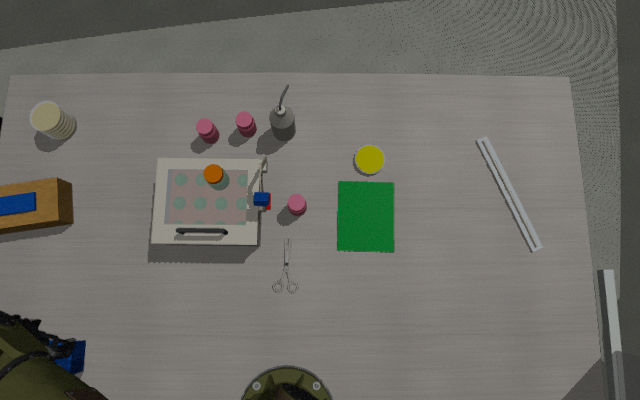

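Top: green mat (366,217), box (207,201), handle (202,231), blue mark (262,199), red pointer (267,206). The candidates for the jar:
- Orange-capped one on the lid at top (213,174), scene (381,125).
- Pink ones at top (207,131), (245,124) and (297,205).
- Pale jars on the shelf, scene (190–240, 20–55).

The orange-capped one fits: green glass, standing on the lid behind the bar. I'll confirm it in a crop and measure.

```bash
cat > h.py <<'E'
import numpy as np,cv2,pickle
from scipy.spatial.transform import Rotation as R
def K(c):
    f=200/np.tan(np.radians(c["fovy"])/2); return f
def slopes(c,px):
    px=np.atleast_2d(px).astype(float); d=(px-[c["cx"],c["cy"]])/K(c); u=d.copy()
    for _ in range(20): u=d/(1+c["k1"]*(u**2).sum(1,keepdims=True))
    return np.c_[u,np.ones(len(u))]
def pose(c): return R.from_quat(c["attitude"],scalar_first=True),np.asarray(c["eye"])
def plane(c,px,z):
    r,e=pose(c); d=r.apply(slopes(c,px)); return e+d*((z-e[2])/d[:,2])[:,None]
def cloud(c,mask):
    v,u=np.nonzero(mask&(c["depth"]>0)); r,e=pose(c)
    return e+r.apply(slopes(c,np.c_[u,v])*c["depth"][v,u][:,None])
def project(c,P):
    r,e=pose(c); q=r.inv().apply(np.atleast_2d(P)-e); s=q[:,:2]/q[:,2:]
    return s*(1+c["k1"]*(s**2).sum(1,keepdims=True))*K(c)+[c["cx"],c["cy"]]
def hsv(c,lo,hi): return cv2.inRange(cv2.cvtColor(c["image"],cv2.COLOR_BGR2HSV),lo,hi)>0
def blob(m,roi):
    o=np.zeros_like(m); x0,y0,x1,y1=roi; o[y0:y1,x0:x1]=m[y0:y1,x0:x1]; return o
E
cat > a.py <<'E'
from h import *
t=pickle.load(open("top.pkl","rb"));s=pickle.load(open("scene.pkl","rb"))
np.set_printoptions(precision=1,suppress=True)
def cen(m): v,u=np.nonzero(m); return np.array([u.mean(),v.mean()]),m.sum()
for n,c,rois in(("top",t,dict(cap=(195,160,230,190),mat=(325,170,410,265),mark=(245,185,275,210),red=(255,195,275,215))),
  ("scene",s,dict(cap=(365,105,395,135),mat=(230,215,340,300),mark=(325,120,360,155),red=(325,150,360,175)))):
    ms=dict(cap=hsv(c,(5,150,80),(18,255,255)),mat=hsv(c,(50,150,50),(80,255,255)),mark=hsv(c,(105,150,40),(125,255,255)),red=hsv(c,(0,150,80),(4,255,255))|hsv(c,(174,150,80),(180,255,255)))
    for k,roi in rois.items():
        m=blob(ms[k],roi); p=cloud(c,m)
        print(n,k,*cen(m),"cloud med",np.median(p,0),"min",p.min(0),"max",p.max(0))
        if k=="mat":
            cs,_=cv2.findContours(m.astype(np.uint8),0,1); r=cv2.minAreaRect(max(cs,key=cv2.contourArea)); w=plane(c,cv2.boxPoints(r),3)
            w=plane(c,np.vstack(max(cs,key=cv2.contourArea)[:,0]),3)[:,:2].astype(np.float32); print(cv2.minAreaRect(w))
# lid top: depth points in the top view with z 112..124
full=np.zeros((400,640),bool); full[145:255,140:275]=1
p=cloud(t,full); q=p[(p[:,2]>110)&(p[:,2]<124)]
print("lid z",np.median(q[:,2]),cv2.minAreaRect(q[:,:2].astype(np.float32)), np.percentile(q,[1,99],axis=0))
b=p[(p[:,2]>150)&(p[:,2]<168)&(p[:,0]<430)]
print("bar",len(b),b.mean(0),b.min(0),b.max(0),cv2.fitLine(b[:,:2].astype(np.float32),2,0,.01,.01).T)
i=s["image"][85:205,290:450];j=t["image"][145:255,140:310]
i=cv2.resize(i,None,fx=3.6,fy=3.6,interpolation=2);j=cv2.resize(j,None,fx=3.6,fy=3.6,interpolation=2)
cv2.imwrite("pics/crop1.png",i);cv2.imwrite("pics/crop2.png",j)
E
python3 a.py
```

```text
top cap [212.7 173.2] 280 cloud med [606.6 170.1 203.3] min [584.1 148.3 191.6] max [630.  194.9 208.3]
top mat [365.1 216.3] 3796 cloud med [ 531.5 -220.     3.2] min [ 432.6 -299.9   -5.3] max [ 633.9 -139.    11.2]
((532.989013671875, -220.2007293701172), (157.56552124023438, 198.39283752441406), 88.4333724975586)
top mark [260.7 198.6] 190 cloud med [543.8  53.  202.5] min [529.2  35.1 192. ] max [562.3  70.2 212.8]
top red [268.4 203.7] 30 cloud med [541.   41.7 119.6] min [532.6  34.2 114.2] max [568.8  48.7 194.8]
scene cap [380.9 119.6] 191 cloud med [609.3 163.5 204.2] min [585.6 144.7 189.5] max [629.6 191.4 208.2]
scene mat [286.3 257.1] 3774 cloud med [ 536.2 -223.6    4.4] min [ 432.  -301.2   -2.6] max [ 632.  -137.9   11.2]
((531.2533569335938, -218.5852813720703), (157.16261291503906, 196.6342010498047), 88.38446807861328)
scene mark [340.9 137. ] 133 cloud med [548.8  46.2 201.3] min [533.4  31.2 182.3] max [560.3  71.1 212.6]
scene red [343.2 163.2] 77 cloud med [559.1  43.6 118.6] min [531.9  35.6 112.1] max [574.7  68.9 123.5]
lid z 118.11655408046727 ((560.0465087890625, 190.74984741210938), (234.86231994628906, 304.65972900390625), 0.047041092067956924) [[445.   67.7 113. ]
 [666.4 338.5 122.8]]a.py:19: RuntimeWarning: Mean of empty slice.
  print("bar",len(b),b.mean(0),b.min(0),b.max(0),cv2.fitLine(b[:,:2].astype(np.float32),2,0,.01,.01).T)
  ret = um.true_divide(
Traceback (most recent call last):
  File "a.py", line 19, in <module>
    print("bar",len(b),b.mean(0),b.min(0),b.max(0),cv2.fitLine(b[:,:2].astype(np.float32),2,0,.01,.01).T)
                                 ~~~~~^^^
ValueError: zero-size array to reduction operation minimum which has no identity
```

```bash
sed -i 's/&(p\[:,0\]<430)\]/\&(p[:,0]<490)]/' a.py
cat >> a.py <<'E'
# lid outline: front edge and left edge fit from the white lid top only
g=q[(q[:,1]>85)]
for nm,sel,ax in(("front",lambda k:(g[:,1]//10==k),0),):
    pts=[(k*10+5,np.percentile(g[sel(k)][:,0],2),np.percentile(g[sel(k)][:,0],98)) for k in range(10,33)]
    pts=np.array(pts); print("front fit",np.polyfit(pts[:,0]-200,pts[:,1],1),"back",np.polyfit(pts[:,0]-200,pts[:,2],1))
xs=np.arange(460,660,10); L=[np.percentile(g[abs(g[:,0]-x)<5][:,1],99) for x in xs]; print("left",np.polyfit(xs-560,L,1),"right",[round(g[abs(g[:,0]-x)<5][:,1].min()) for x in xs])
E
python3 a.py|tail -8
```

```text
((531.2533569335938, -218.5852813720703), (157.16261291503906, 196.6342010498047), 88.38446807861328)
scene mark [340.9 137. ] 133 cloud med [548.8  46.2 201.3] min [533.4  31.2 182.3] max [560.3  71.1 212.6]
scene red [343.2 163.2] 77 cloud med [559.1  43.6 118.6] min [531.9  35.6 112.1] max [574.7  68.9 123.5]
lid z 118.11655408046727 ((560.0465087890625, 190.74984741210938), (234.86231994628906, 304.65972900390625), 0.047041092067956924) [[445.   67.7 113. ]
 [666.4 338.5 122.8]]
bar 229 [472.7 205.7 162.4] [466.2 145.2 153.1] [479.  264.8 167.3] [[  0.    1.  472.7 205.7]]
front fit [  0.  446.3] back [  0.  664.1]
left [ -0.  338.2] right [86, 86, 86, 86, 86, 86, 87, 87, 85, 85, 85, 85, 86, 86, 86, 86, 87, 87, 85, 85]
```

Run:
```python
import cv2,numpy as np
a,b=cv2.imread("pics/crop1.png"),cv2.imread("pics/crop2.png")
print(a.shape,b.shape)
```

```text
(432, 576, 3) (396, 612, 3)
```

View pics/crop1.png

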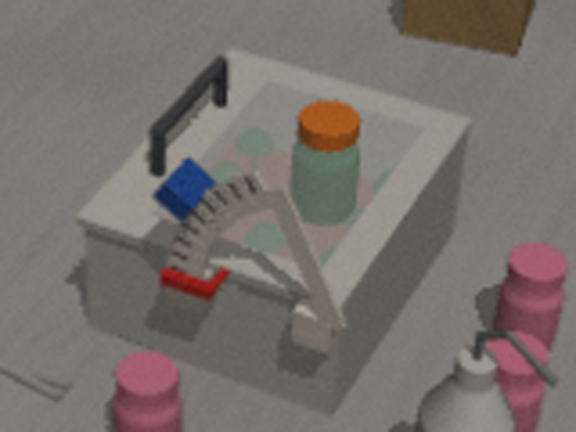

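The crop confirms the orange-capped green glass jar, standing on the lid behind the bar. The blue mark sits on the quadrant rim and the red pointer is at the shut position. Next I'll pick up the jar.

```bash
cat >> h.py <<'E'
def down(jaw):  # tool pointing down, jaws along angle jaw in the xy plane
    x=np.array([np.cos(jaw),np.sin(jaw),0]);y=np.array([0,0,-1.]);return R.from_matrix(np.c_[x,y,np.cross(x,y)]).as_quat(scalar_first=True)
E
cat > pick.py <<'E'
from h import *
from rig import bot
np.set_printoptions(precision=3,suppress=True)
t=pickle.load(open("top.pkl","rb"));m=np.zeros((400,640),bool); m[215:250,165:240]=1
p=cloud(t,m);b=p[(p[:,2]>150)&(p[:,2]<168)];l=cv2.fitLine(b[:,:2].astype(np.float32),2,0,.01,.01).ravel();print("bar dir",l)
print("cap ray",plane(t,[212.7,173.2],203))
J=np.array([607.3,170,0])
qs={j:down(j) for j in (np.pi/2,-np.pi/2,0,np.pi)}
for j,q in qs.items():
    print(j,[bot.ik(P,q) for P in ([607,170,158],[532,-220,43],[472,205,158],[534,206,262])])
q=min((qs[np.pi/2],qs[-np.pi/2]),key=lambda q:abs(k[5]) if (k:=bot.ik(J+[0,0,158],q)) is not None else 9)
s=bot.read_state();bot.servo_line(s["ee_pos"]+[0,0,110],speed=200)
bot.move_to(J+[0,0,300],q)
bot.servo_line(J+[0,0,215],speed=200)
print("hit",bot.servo_line(J+[0,0,158],speed=80,until_force=6))
bot.move_gripper(40,30)
s=bot.read_state();print(s["clock"],s["ee_pos"],s["grip_width"],s["ft_force"])
bot.servo_line(s["ee_pos"]+[0,0,15],speed=40)
s=bot.read_state();print(s["clock"],s["ee_pos"],s["grip_width"],s["ft_force"])
w=bot.read_camera("wrist");cv2.imwrite("pics/w1.png",w["image"]);c=bot.read_camera("scene");cv2.imwrite("pics/s2.png",c["image"])
E
python3 pick.py
```

```text
bar dir [  0.019   1.    472.662 205.674]
cap ray [[606.291 170.502 203.   ]]
1.5707963267948966 [array([ 0.215,  0.54 ,  1.355, -0.   ,  1.247, -1.356]), array([-0.456,  0.573,  1.604, -0.   ,  0.965, -2.027]), array([ 0.339,  0.295,  1.704, -0.   ,  1.143, -1.232]), array([ 0.304,  0.328,  1.41 , -0.   ,  1.404, -1.267])]
-1.5707963267948966 [array([ 0.215,  0.54 ,  1.355, -0.   ,  1.247,  1.786]), array([-0.456,  0.573,  1.604, -0.   ,  0.965,  1.115]), array([ 0.339,  0.295,  1.704, -0.   ,  1.143,  1.909]), array([ 0.304,  0.328,  1.41 , -0.   ,  1.404,  1.875])]
0 [array([ 0.215,  0.54 ,  1.355, -0.   ,  1.247,  0.215]), array([-0.456,  0.573,  1.604, -0.   ,  0.965, -0.456]), array([ 0.339,  0.295,  1.704, -0.   ,  1.143,  0.339]), array([ 0.304,  0.328,  1.41 , -0.   ,  1.404,  0.304])]
3.141592653589793 [None, None, None, None]
hit False
4.4583 [607.552 170.033 158.689] 50.20111031326833 [-0.47  -0.512  5.158]
5.0 [607.503 170.03  173.63 ] 50.45149716892696 [ 0.1   -0.094 -1.202]
```

View pics/s2.png

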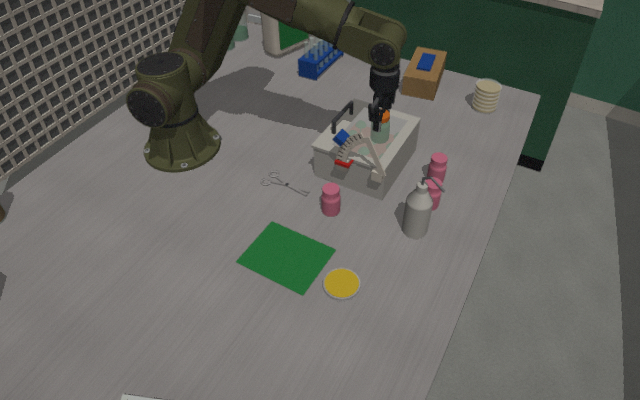

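The jar is held, cap up at scene (383,118) and clear of the lid. Now I'll carry it to the mat.

```bash
cat > place.py <<'E'
from h import *
from rig import bot
np.set_printoptions(precision=2,suppress=True)
def st(n): s=bot.read_state();print(n,s["clock"],s["ee_pos"],s["grip_width"],s["ft_force"]);return s
s=st("start");q=down(np.pi/2);P=s["ee_pos"]
bot.servo_line([P[0],P[1],335],speed=150)
M=np.array([532,-219.5,0])
bot.move_to(M+[0,0,335],q);st("over")
bot.servo_line(M+[0,0,75],speed=150)
bot.servo_line(M+[0,0,52],speed=60);st("near")
print("touch",bot.servo_line(M+[0,0,41],speed=10,until_force=2.5))
bot.dwell(.2);s=st("down")
bot.move_gripper(66);bot.dwell(.2);st("open")
P=s["ee_pos"];bot.servo_line([P[0],P[1],160],speed=120)
bot.move_to([P[0],P[1],330],down(0))
st("up");t=bot.read_camera("top");pickle.dump(t,open("top2.pkl","wb"));c=bot.read_camera("scene");pickle.dump(c,open("scene2.pkl","wb"));cv2.imwrite("pics/s3.png",c["image"])
E
python3 place.py
```

```text
start 5.1 [607.43 169.98 173.38] 49.95987545150152 [ 0.64  0.26 -1.77]
over 7.8 [ 532.44 -218.65  334.95] 50.16413254713601 [ 0.06  1.2  -0.81]
near 10.2167 [ 531.94 -219.48   51.73] 50.02549017544136 [-0.21 -1.04 -1.36]
touch True
down 11.2083 [ 532.04 -219.46   43.83] 50.24035169302896 [-0.69  0.51  5.22]
open 11.7083 [ 531.52 -219.26   43.1 ] 66.01184911899061 [-0.52  0.61  0.15]
up 14.2333 [ 532.   -219.44  329.26] 65.96288490201394 [-0.53  0.01 -0.66]
```

View pics/s3.png

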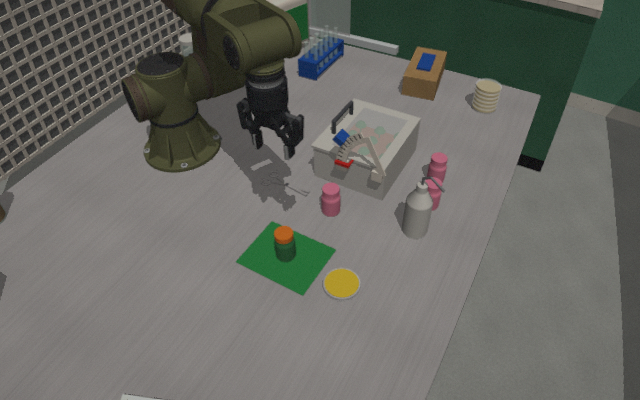

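The jar stands upright on the mat at scene (285,244), released. Next, the lid: I'll grip the bar, raise it to about 0.5 rad along its arc, and compare pointer and mark by image.

```bash
cat >> h.py <<'E'
YAW=-0.015; HP=np.array([472.7,205.7,158.]); ex=np.array([np.cos(YAW),np.sin(YAW),0]); ez=np.array([0,0,1.])
HG=HP+195*ex-48*ez
def arc(a): return HG+(-195*np.cos(a)+48*np.sin(a))*ex+(195*np.sin(a)+48*np.cos(a))*ez
def ang(p): # lid angle from the bar position
    d=np.asarray(p)-HG; return np.arctan2(d[2],-d@ex)-np.arctan2(48,195)
E
cat > lift.py <<'E'
from h import *
from rig import bot
np.set_printoptions(precision=2,suppress=True)
def st(n): s=bot.read_state();print(n,s["clock"],s["ee_pos"],s["grip_width"],s["ft_force"],round(ang(s["ee_pos"]),3));return s
q=down(YAW)
bot.move_to(HP+[0,0,140],q);bot.move_gripper(50)
bot.servo_line(HP+[0,0,30],speed=150)
print("hit",bot.servo_line(HP,speed=50,until_force=8))
bot.move_gripper(5,80);s=st("grip")
for a in np.arange(.05,.501,.05):
    bot.servo_line(arc(a),speed=60)
    if abs(a-.1)<.01 or abs(a-.3)<.01: st(f"{a:.2f}")
st("0.5")
for n in("top","scene","wrist"):
    c=bot.read_camera(n);pickle.dump(c,open(n+"3.pkl","wb"));cv2.imwrite(f"pics/{n}3.png",c["image"])
i=cv2.imread("pics/scene3.png")[70:205,280:450];j=cv2.imread("pics/top3.png")[145:255,140:310]
cv2.imwrite("pics/both3.png",np.vstack([cv2.resize(i,(400,318),interpolation=2),cv2.resize(j,(400,259),interpolation=2)]))
E
python3 lift.py
```

```text
hit False
grip 18.35 [472.98 205.73 158.34] 6.384565656283712 [ 1.41 -0.15  3.63] 0.002
0.10 18.9833 [478.51 205.64 177.56] 5.065961337251288 [ 0.36 -1.04  0.21] 0.102
0.30 20.25 [495.84 205.38 213.79] 5.322901681354352 [-0.49  0.14 -0.26] 0.302
0.5 21.5167 [519.67 205.02 245.65] 4.860963556821579 [0.42 0.35 0.27] 0.5
```

View pics/both3.png

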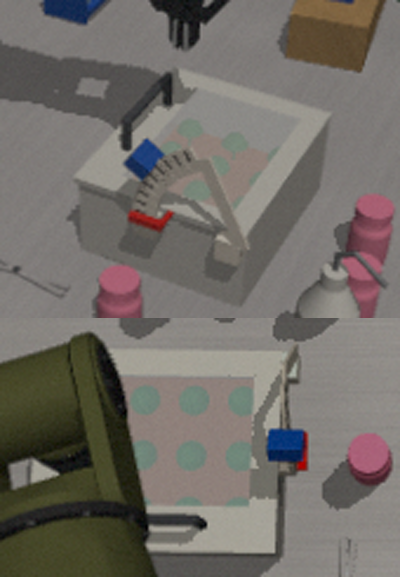

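The bar slipped or was missed: the fingers closed to 5 mm and the lid stayed shut (bar at scene crop (145,110)). I'll go back above the bar and measure it with the wrist camera.

```bash
cat > look.py <<'E'
from h import *
from rig import bot
np.set_printoptions(precision=2,suppress=True)
q=down(YAW)
bot.servo_line(HP+[0,0,100],q,speed=150);bot.move_gripper(50);bot.dwell(.2)
def wc():
    s=bot.read_state();c=bot.read_camera("wrist")
    r=R.from_quat(s["tool_rot"],scalar_first=True);m=np.asarray(c["mount"])
    c["eye"]=s["ee_pos"]+r.apply(m[:3,3]);c["attitude"]=(r*R.from_matrix(m[:3,:3])).as_quat(scalar_first=True);return s,c
s,c=wc();pickle.dump((s,c),open("w4.pkl","wb"));cv2.imwrite("pics/w4.png",c["image"])
print(s["clock"],s["ee_pos"],s["grip_width"],c["mount"])
p=cloud(c,np.ones((400,640),bool));b=p[(p[:,2]>148)&(p[:,2]<172)&(abs(p[:,0]-472)<40)&(abs(p[:,1]-205)<80)]
print(len(b),np.percentile(b,[2,50,98],axis=0),cv2.fitLine(b[:,:2].astype(np.float32),2,0,.01,.01).ravel())
l=p[(p[:,2]>105)&(p[:,2]<130)];print("lid",np.percentile(l,[2,50,98],axis=0))
E
python3 look.py
```

```text
22.8417 [472.72 205.7  258.  ] 50.14327281464104 [[   1.     -0.     -0.     -0.08]
 [  -0.     -0.32    0.95 -142.87]
 [  -0.     -0.95   -0.32   83.54]
 [   0.      0.      0.      1.  ]]
1692 [[466.86 154.53 157.68]
 [472.71 216.97 161.63]
 [478.42 267.72 163.53]] [  0.01   1.   472.67 214.7 ]
lid [[ 73.43  17.37 113.54]
 [561.04 235.13 116.78]
 [760.44 339.66 120.38]]
```

View pics/w4.png

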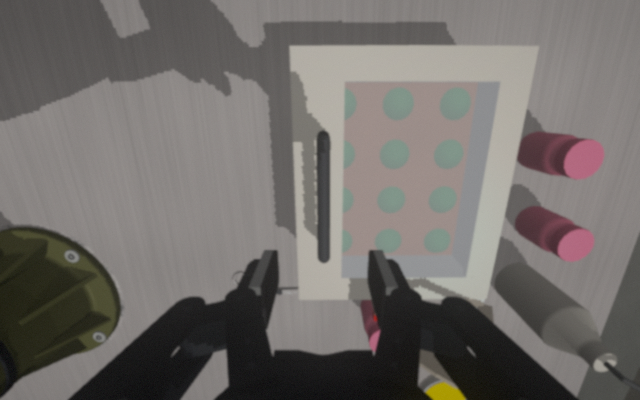

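The wrist view shows the bar at (323,195), centred between the fingers. It measures x=472.7, y mid about 209 and top z 163.5, so aim was right. The first grip read 6.4 mm and then slipped at the start of the pull, because the 5 mm target left little squeeze. I'll regrip with a full-close target and the tool tilted, so the lower finger also supports the bar.

```bash
cat >> h.py <<'E'
def tilt(b):
    return (R.from_rotvec(-b*np.array([-np.sin(YAW),np.cos(YAW),0]))*R.from_quat(down(YAW),scalar_first=True))
E
cat > lift2.py <<'E'
from h import *
from rig import bot
np.set_printoptions(precision=2,suppress=True)
def st(n): s=bot.read_state();print(n,s["clock"],s["ee_pos"],s["grip_width"],s["ft_force"],round(ang(s["ee_pos"]),3));return s
r=tilt(.6);q=r.as_quat(scalar_first=True);ap=r.apply([0,1,0]);print("approach",ap,"jaw",r.apply([1,0,0]))
off=np.array([0,2.5,0])
print([None if (k:=bot.ik(arc(a)+off,q)) is None else k for a in(0,.3,.6)],bot.ik(HP+off-90*ap,q) is not None)
bot.move_to(HP+off-90*ap,q);bot.move_gripper(32)
bot.servo_line(HP+off-25*ap,speed=120)
print("hit",bot.servo_line(HP+off,speed=50,until_force=8));st("at")
bot.move_gripper(0,90);st("grip")
for a in (.03,.06,.1):
    bot.servo_line(arc(a)+off,speed=40);s=st(f"{a:.2f}")
if s["ft_force"][2]<-3:
    for a in np.arange(.15,.501,.05): bot.servo_line(arc(a)+off,speed=60)
    st("0.5")
for n in("top","scene"):
    c=bot.read_camera(n);pickle.dump(c,open(n+"5.pkl","wb"));cv2.imwrite(f"pics/{n}5.png",c["image"])
i=cv2.imread("pics/scene5.png")[70:205,280:450];j=cv2.imread("pics/top5.png")[145:255,140:310]
cv2.imwrite("pics/both5.png",np.vstack([cv2.resize(i,(400,318),interpolation=2),cv2.resize(j,(400,259),interpolation=2)]))
E
python3 lift2.py
```

```text
approach [ 0.56 -0.01 -0.83] jaw [ 0.83 -0.01  0.56]
[array([ 0.47,  0.1 ,  2.06, -0.57,  0.51,  0.92]), array([ 0.44,  0.06,  1.95, -0.44,  0.63,  0.75]), array([ 0.41,  0.08,  1.81, -0.36,  0.72,  0.63])] True
hit False
at 25.2167 [472.71 208.14 157.88] 32.13128110182586 [ 0.37  0.47 -0.13] -0.001
grip 25.625 [472.46 208.27 158.32] 3.9575764604537307 [-6.52 -0.66  4.81] 0.001
0.03 25.925 [473.79 208.18 163.55] 4.24987264173791 [-4.4   3.73 -3.83] 0.028
0.06 26.225 [476.34 208.27 170.32] -0.21563366872295778 [-0.04  0.06  0.6 ] 0.064
0.10 26.575 [478.73 208.1  177.63] 0.04727043912947306 [ 0.5  -0.36  0.49] 0.102
```

View pics/both5.png

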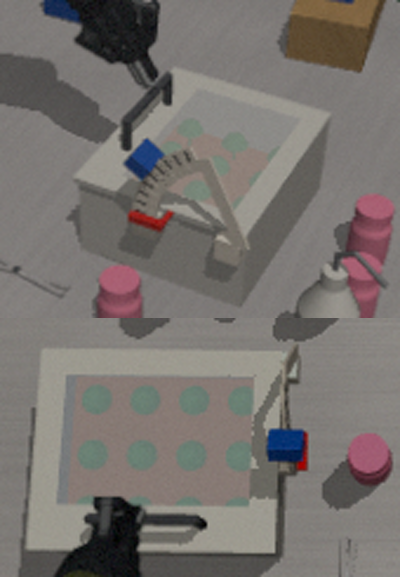

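Run:
```python
from h import *
from rig import bot
print("tip_reach",bot.tip_reach)
t=pickle.load(open("top5.pkl","rb"));s=pickle.load(open("scene5.pkl","rb"))
P=np.array([478.7,208.1,177.6]);ap=np.array([.56,-.01,-.83]);L=[P,P+19*ap,P-54*ap,HP+[0,0,0]]
for c,n in((t,"top"),(s,"scene")):
    px=project(c,L);print(n,px.round(1).tolist())
    im=c["image"].copy();x,y=px[0].astype(int);im=cv2.resize(im[y-50:y+50,x-60:x+60],None,fx=5,fy=5,interpolation=2)
    for k,col in zip(px,((0,0,255),(0,255,255),(255,0,255),(255,255,0))): cv2.circle(im,tuple(int(v) for v in ((k-[x-60,y-50])*5)),4,col,-1)
    cv2.imwrite(f"pics/{n}6.png",im)
a,b=cv2.imread("pics/top6.png"),cv2.imread("pics/scene6.png");cv2.imwrite("pics/c6.png",cv2.resize(np.hstack([a,b]),(800,333)))
```

```text
tip_reach 19.0
top [[197.2, 227.0], [199.1, 223.5], [191.3, 237.7], [200.0, 230.4]]
scene [[344.5, 106.7], [347.7, 112.3], [335.3, 90.6], [342.2, 112.3]]
```

View pics/c6.png

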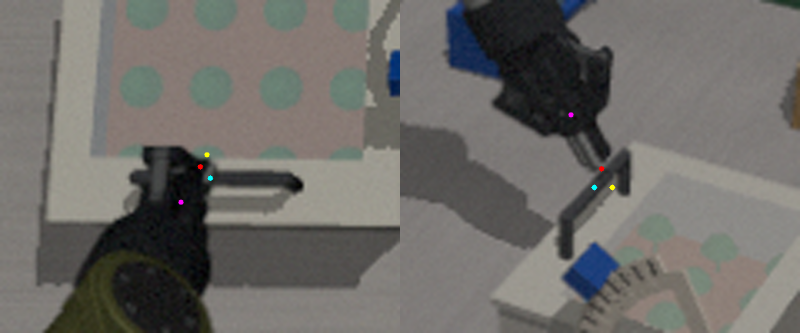

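Picture: in the scene half, the fingers end at the computed TCP (600,165) rather than 19 mm past it (612,187). So the tips may not reach as far as stated. I'll check their position in the tool frame from the earlier wrist depth.

Run:
```python
from h import *
np.set_printoptions(precision=1,suppress=True)
s,c=pickle.load(open("w4.pkl","rb"));m=np.asarray(c["mount"])
print("grip",s["grip_width"])
for roi in((235,240,285,400),(360,240,410,400)):
    k=blob(c["depth"]>0,roi);v,u=np.nonzero(k);p=(slopes(c,np.c_[u,v])*c["depth"][v,u][:,None])@m[:3,:3].T+m[:3,3]
    p=p[(np.abs(p[:,2])<40)&(p[:,1]<60)&(p[:,1]>-80)]
    print(len(p),np.percentile(p,[1,50,99],axis=0)); 
    for y in range(-50,40,8):
        g=p[(p[:,1]>=y)&(p[:,1]<y+8)]
        if len(g): print(y,len(g),g.min(0),g.max(0))
```

```text
grip 50.14327281464104
3583 [[-37.9 -79.7  -8. ]
 [-25.6 -48.8  13.1]
 [-12.5  -6.8  19.6]]
-50 256 [-36.4 -50.   -1.1] [-26.3 -42.   16.1]
-42 484 [-38.5 -42.   -9.1] [-24.7 -34.   13.6]
-34 395 [-38.7 -34.   -9.8] [-24.9 -26.   13.5]
-26 324 [-38.8 -26.   -9.5] [-25.1 -18.   13.3]
-18 283 [-39.  -18.   -9.6] [-25.1 -10.   13.4]
-10 104 [-34. -10.  -9.] [-25.1  -3.1  13.2]
3546 [[ 11.6 -79.7  -8. ]
 [ 24.9 -47.2  12.8]
 [ 37.6  -6.7  19.5]]
-50 236 [ 24.4 -50.   -1.3] [ 35.3 -42.   16.1]
-42 521 [ 24.4 -42.   -9.3] [ 38.3 -34.   13.4]
-34 397 [ 24.3 -34.  -10.1] [ 38.5 -26.   13.8]
-26 340 [ 24.4 -26.   -9.6] [ 38.3 -18.   13.3]
-18 277 [ 24.4 -18.   -9.2] [ 38.4 -10.   13.3]
-10 111 [ 24.5 -10.   -9.2] [35.6 -2.7 13.2]
```

The wrist depth puts the fingertips at tool y ≈ -3 mm (open 50 mm), about 17 mm shorter than stated. Both grips therefore only caught the top of the bar. I'll advance 17 mm further along the approach and retry.

```bash
sed -e 's/^off=.*/off=np.array([0,2.5,0])+17*ap/' -e 's/^bot.move_to(HP+off-90\*ap,q)/bot.servo_line(bot.read_state()["ee_pos"]-60*ap,speed=150);bot.servo_line(HP+off-70*ap,speed=150)/' -e 's/round(ang(s\["ee_pos"\]),3)/round(ang(s["ee_pos"]-off),3)/' -e 's/top5/top7/;s/scene5/scene7/;s/"5\.pkl/"7.pkl/;s/{n}5/{n}7/;s/both5/both7/' lift2.py > lift3.py; grep -n "off\|7" lift3.py; python3 lift3.py
```

```text
4:def st(n): s=bot.read_state();print(n,s["clock"],s["ee_pos"],s["grip_width"],s["ft_force"],round(ang(s["ee_pos"]-off),3));return s
6:off=np.array([0,2.5,0])+17*ap
7:print([None if (k:=bot.ik(arc(a)+off,q)) is None else k for a in(0,.3,.6)],bot.ik(HP+off-90*ap,q) is not None)
8:bot.servo_line(bot.read_state()["ee_pos"]-60*ap,speed=150);bot.servo_line(HP+off-70*ap,speed=150);bot.move_gripper(32)
9:bot.servo_line(HP+off-25*ap,speed=120)
10:print("hit",bot.servo_line(HP+off,speed=50,until_force=8));st("at")
13:    bot.servo_line(arc(a)+off,speed=40);s=st(f"{a:.2f}")
15:    for a in np.arange(.15,.501,.05): bot.servo_line(arc(a)+off,speed=60)
18:    c=bot.read_camera(n);pickle.dump(c,open(n+"7.pkl","wb"));cv2.imwrite(f"pics/{n}7.png",c["image"])
19:i=cv2.imread("pics/scene7.png")[70:205,280:450];j=cv2.imread("pics/top7.png")[145:255,140:310]
20:cv2.imwrite("pics/both7.png",np.vstack([cv2.resize(i,(400,318),interpolation=2),cv2.resize(j,(400,259),interpolation=2)]))
approach [ 0.56 -0.01 -0.83] jaw [ 0.83 -0.01  0.56]
[array([ 0.46,  0.14,  2.05, -0.6 ,  0.48,  0.94]), array([ 0.43,  0.1 ,  1.95, -0.45,  0.59,  0.76]), array([ 0.4 ,  0.11,  1.81, -0.36,  0.69,  0.63])] True
hit False
at 29.125 [482.29 208.   143.84] 32.02869039832448 [-0.38 -0.29 -0.31] -0.001
grip 29.4667 [482.18 208.13 144.26] 8.83239083498894 [-5.93 -0.43  4.44] 0.001
0.03 29.7667 [483.44 208.06 149.5 ] 8.877550072558813 [-3.57  4.03 -6.57] 0.028
0.06 30.0667 [485.   208.05 155.04] 8.734611904887068 [-4.24  3.94 -5.26] 0.057
0.10 30.4167 [487.31 207.97 162.34] 8.595921872718643 [-4.1   4.75 -6.96] 0.095
0.5 32.95 [528.81 207.63 232.43] 8.698791870497686 [-17.52   2.65   7.33] 0.502
```

View pics/both7.png

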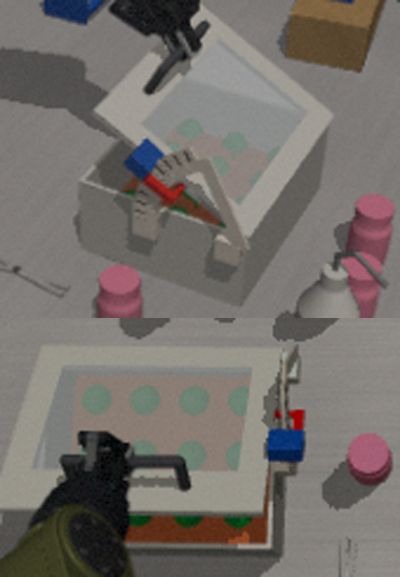

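The lid is up and held: bar in the jaws at scene crop (175,70), pointer at crop (160,185) just below the blue mark at (145,158). Now I'll measure the mark and pointer angles about the hinge.

```bash
cat > meas.py <<'E'
from h import *
import sys
np.set_printoptions(precision=3,suppress=True)
def pol(p): d=p-HG; x=-d@ex; return np.c_[np.hypot(x,d[:,2]),np.arctan2(d[:,2],x),p[:,1]]
for n in sys.argv[1:]:
    c=pickle.load(open(n+".pkl","rb"));roi=(240,150,285,220) if "top" in n else (325,110,375,180)
    red=blob(hsv(c,(0,140,60),(4,255,255))|hsv(c,(172,140,60),(180,255,255)),roi);blue=blob(hsv(c,(105,140,40),(125,255,255)),roi)
    for nm,m in(("red",red),("blue",blue)):
        m=cv2.erode(m.astype(np.uint8),np.ones((2,2)))>0
        p=cloud(c,m);a=pol(p)
        a=a[(a[:,0]>60)&(a[:,0]<175)&(a[:,2]<85)]
        print(n,nm,len(a),"r",np.percentile(a[:,0],[3,50,97]),"th",np.percentile(a[:,1],[3,25,50,75,97]),"y",np.percentile(a[:,2],[3,97]))
        if nm=="blue": # in-plane bbox -> angle solving from rectangle extents in x and top z
            x=-(p-HG)@ex; z=p[:,2]-HG[2]; print("   x ext",np.percentile(x,[2,98]),"z ext",np.percentile(z,[2,98]))
            from scipy.optimize import brentq
            xm=np.percentile(x,[2,98]).mean(); zt=np.percentile(z,98)
            print("   angle from x mid",np.arccos(xm/147),"from z top",brentq(lambda t:147*np.sin(t)+14*np.sin(t)+10.5*np.cos(t)-zt,.2,1.2))
E
python3 meas.py top scene top7 scene7
```

```text
top red 14 r [ 97.903 128.196 132.968] th [0.028 0.059 0.073 0.08  0.114] y [38.928 46.188]
top blue 161 r [140.351 157.078 162.525] th [0.555 0.627 0.669 0.68  0.693] y [35.811 66.561]
   x ext [107.582 135.527] z ext [ 83.536 101.863]
   angle from x mid 0.5972225232010547 from z top 0.6181638733786021
scene red 52 r [ 92.235 106.404 127.119] th [0.026 0.061 0.082 0.098 0.117] y [36.773 62.258]
scene blue 105 r [135.98  146.737 157.009] th [0.601 0.659 0.677 0.688 0.697] y [34.925 65.65 ]
   x ext [105.388 125.415] z ext [78.893 99.017]
   angle from x mid 0.6680241761247772 from z top 0.5956263865571194
top7 red 26 r [ 96.66  104.221 115.313] th [0.562 0.576 0.588 0.6   0.619] y [39.106 65.173]
top7 blue 164 r [139.537 157.7   162.686] th [0.566 0.631 0.666 0.677 0.69 ] y [35.593 66.656]
   x ext [107.603 135.716] z ext [ 85.421 100.643]
   angle from x mid 0.5959536024115353 from z top 0.6084558159537352
scene7 red 58 r [ 93.125 106.814 127.677] th [0.536 0.563 0.578 0.596 0.614] y [38.706 62.367]
scene7 blue 109 r [136.02  146.448 157.012] th [0.583 0.654 0.672 0.684 0.698] y [33.933 67.02 ]
   x ext [105.758 125.597] z ext [76.89  99.196]
   angle from x mid 0.6649934807795072 from z top 0.5970280418902755
```

Run:
```python
from h import *
np.set_printoptions(precision=3,suppress=True)
for ns in(("scene","scene2","scene7"),("top","top2","top7")):
  P=[]
  for n in ns:
    c=pickle.load(open(n+".pkl","rb"));roi=(240,150,285,220) if "top" in n else (325,110,375,180)
    P.append(cloud(c,blob(hsv(c,(105,140,40),(125,255,255)),roi)))
  p=np.vstack(P);x=-(p-HG)@ex;z=p[:,2]-HG[2];k=(p[:,1]>42)&(p[:,1]<66)
  th=np.arctan2(z,x);r=np.hypot(x,z)
  u=k&(r>138)&(r<154)&(th>.63); print(ns[0],"upper face",u.sum(),"centre",np.median(th[u]-np.arcsin(10.5/r[u])))
  f=k&(r>155)&(r<168); print(" outer face",f.sum(),"range",np.percentile(th[f],[2,50,98]))
  g=(p[:,1]<40);print(" side",g.sum(),"mean x,z",x[g].mean(),z[g].mean(),"ang",np.arctan2(z[g].mean(),x[g].mean()),"range",np.percentile(th[g],[3,97]))
```

```text
scene upper face 122 centre 0.6103411538446308
 outer face 58 range [0.649 0.675 0.7  ]
 side 151 mean x,z 118.7110082791911 87.3487968860546 ang 0.6343577554373243 range [0.573 0.692]
top upper face 145 centre 0.6083949630982024
 outer face 217 range [0.552 0.634 0.682]
 side 72 mean x,z 120.17127125566418 93.50052172596854 ang 0.6612193144715988 range [0.573 0.694]
```

Mark estimates: upper face 0.610 (scene) and 0.608 (top), outer-face mid 0.617. I'll go to 0.612.

```bash
cat > fin.py <<'E'
from h import *
from rig import bot
np.set_printoptions(precision=2,suppress=True)
r=tilt(.6);ap=r.apply([0,1,0]);off=np.array([0,2.5,0])+17*ap
def st(n): s=bot.read_state();print(n,s["clock"],s["ee_pos"],s["grip_width"],s["ft_force"],round(ang(s["ee_pos"]-off),4));return s
for a in(.54,.58,.612):
    d=arc(a)-HG; bot.servo_line(arc(a)+off+1.0*d/np.linalg.norm(d),speed=30);st(a)
bot.dwell(1);st("hold")
for n in("top","scene"):
    c=bot.read_camera(n);pickle.dump(c,open(n+"8.pkl","wb"));cv2.imwrite(f"pics/{n}8.png",c["image"])
i=cv2.imread("pics/scene8.png");a=cv2.resize(i[100:175,300:400],(600,450),interpolation=2);cv2.imwrite("pics/f8.png",a)
E
python3 fin.py; python3 meas.py top8 scene8
```

```text
0.54 33.4667 [533.48 207.54 237.55] 8.884429230676659 [-6.81  4.49 -4.09] 0.5362
0.58 33.8833 [539.05 207.46 243.02] 8.499720326460261 [-9.11  4.99 -2.36] 0.5749
0.612 34.25 [543.68 207.45 247.28] 8.634315457531216 [-11.1    5.69  -1.8 ] 0.6061
hold 35.25 [543.63 207.41 247.21] 8.652187182227847 [-9.41  5.5  -2.18] 0.6057
top8 red 36 r [ 95.567 108.57  126.22 ] th [0.653 0.678 0.688 0.693 0.712] y [38.871 64.114]
top8 blue 163 r [139.675 157.908 162.176] th [0.567 0.632 0.667 0.679 0.692] y [35.667 66.69 ]
   x ext [107.07  135.637] z ext [ 84.157 100.433]
   angle from x mid 0.5996495136272906 from z top 0.6067924812130854
scene8 red 62 r [ 93.89  107.742 128.448] th [0.639 0.674 0.688 0.699 0.729] y [37.803 59.059]
scene8 blue 108 r [135.916 146.677 157.237] th [0.592 0.655 0.675 0.684 0.704] y [34.357 66.098]
   x ext [105.883 125.288] z ext [78.494 99.012]
   angle from x mid 0.6660033140091612 from z top 0.5955848101074587
```

View pics/f8.png

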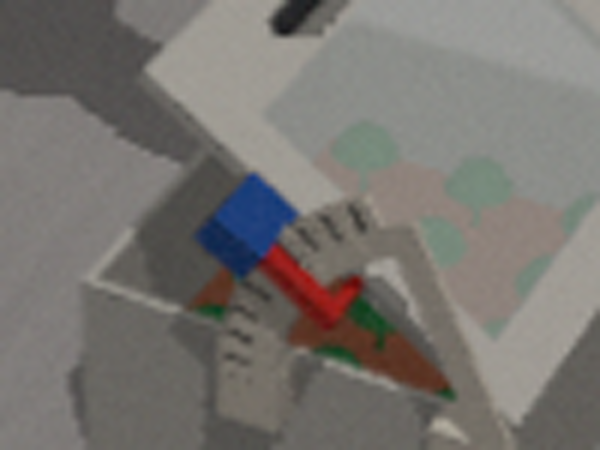

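The lid is steady at 0.606 rad by both the arm position and the pointer shift in the scene camera (0.688 − 0.082). The mark is at about 0.609 and has not moved. In the crop the red pointer (265,265) runs into the blue block. Handing in.

Run:
```python
from h import *
c=pickle.load(open("top8.pkl","rb"));t=pickle.load(open("top.pkl","rb"))
m=blob(hsv(c,(5,150,80),(18,255,255)),(325,170,410,265));p=cloud(c,m);print("cap on mat",np.median(p,0),p.min(0),p.max(0))
d=cv2.absdiff(c["image"],t["image"]).max(2)
print("changed px bottle/dish/scissors",[int((d[y0:y1,x0:x1]>40).sum()) for x0,y0,x1,y1 in((265,85,300,145),(350,142,388,177),(270,237,300,295))])
from rig import bot
print(bot.finish_job())
```

```text
cap on mat [ 529.62284089 -217.20838115   88.0193081 ] [ 508.36867782 -236.23756864   77.93617327] [ 551.49235986 -196.17697847   94.47635659]
changed px bottle/dish/scissors [0, 0, 0]
the job is handed in; nothing more can be done
None
```

The job is handed in: the jar stands on the green mat, released, and the lid is being held with its pointer on the blue mark.

- **Jar:** It came off the lid and went down near the middle of the mat. The last top view has its cap at about (530, -217) with its top at about 88 mm, which fits an upright jar on the mat.
- **Lid:** It held steady for a second at 0.606 rad. The arm position and the pointer in the scene view both gave that angle.
- **Mark:** My best estimate is about 0.609 rad, unchanged from start to finish. Different ways of measuring it gave anything from 0.595 to 0.668. I relied on its upper face, which gave 0.610 in the scene view and 0.608 in the top view.
- **Bystanders:** Top-view pixels over the wash bottle, dish and scissors did not change.

**What went wrong:** The first two grips on the handle slipped off, and the second let the lid drop from about 0.03–0.06 rad. The wrist camera showed the fingertips about 17 mm shorter than stated, so I reached 17 mm further and the third grip held. The jar was gripped with the same short reach, so the pads sat higher on it than planned.

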